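# Stack the spacer and cover plates on the stud base

## Robot

A 7-joint arm with a two-finger parallel gripper is mounted at the origin on a cart in front of the work surface, level with it; the furniture and walls round the work are solid. World frame = base frame: x ahead of the robot, y to its left, z up, the work surface at z = 0. Lengths are in m, angles in rad, forces in N, time in s.
With the tool pointing down it reaches from about 0.4 to 0.85 m from the base axis. Payload 4.5 kg.
Tool frame: the origin (TCP) lies midway between the tips of the shut fingers; the grasp point (between the pads) lies 19 mm behind it (bot.tcp_to_grasp is the distance from the TCP to the grasp point, in m); z points along the fingers, x is the direction in which the jaws open and shut, and the axes are right-handed (so a half turn about z gives the same grasp; the last joint's range is limited). The gripper opens to 88 mm and grips with 3 to 60 N. Pads are 18 mm wide; open, the fingers measure 123 mm over their backs; the gripper's body (75 mm by 187 mm) begins 45 mm behind the grasp point.
Start: joints at [1.288, 0.689, -0.195, 1.565, 0.157, 0.902, -0.215], TCP at [0.195, -0.594, 0.239] pointing down, gripper open.
Joint ranges: [-3.01, 3.01], [-0.46, 2.08], [-1.47, 1.51], [0.13, 2.56], [-1, 4.14], [0.04, 2.09], [-2.66, 2.66]. Speed limits (rad/s): [2.57, 2.57, 3.14, 3.14, 3.14, 3.14, 3.14].

## Interface

Orientations are given as a rotation vector (axis times angle).
In Python, from bench import observe, grab_frame, calibration, job_done, silhouettes, mark_of, bot gives the robot as it stands.
- The arm moves only by the tool carry_out, never from a script. Its arguments are lists of equal length, an entry for each row: "slide": the shift along the tool's x, y, z in mm, a list of three; "turn": the turn, a rotation vector about the tool's x, y, z in rad, a list of three; "claw": the closure, from -1 (fully open) to 1 (shut). A call has 1 to 12 rows; each row shifts and turns the commanded pose from where the row before left it, along the tool's axes as they then stand; what a row does not reach is not made up. A row lasts 1/10 s, in which the tool goes at most 50 mm and 8.59 degrees, less where a joint would pass 70% of its speed; a pose out of reach is approached as far as the arm can. A call is refused whole if a number of a shift passes 50 or a number of a turn 0.15, either way. A call with a gripper value outside its range is refused whole. The fingers move at their own pace and stop on an object; the grip force is fixed at half the most. Time passes only in rows, so rows that do not move let the fingers close. It gives the time, the measured TCP pose, the force and the opening at its end, in the units of the state.
- observe(): the state, without advancing time (a new reading comes with each control period).
- grab_frame(name): name is "side" or "top"; returns (picture, depth): 480x640x3 uint8, red, green, blue; 480x640 float32, m along the optical axis (not along the pixel's ray), 0 where there is no reading.
- calibration(name): a dict with "intrinsics" (3x3 intrinsics, pixels), "R" (3x3) and "t" (3): a world point X has camera coordinates R X + t. Camera axes: x right, y down, z forward; pixel columns grow to the right and rows downward; lengths in m; the calibration is good to about 2 mm. A picture is of the moment at which its call begins. calibration takes no time and is no camera call.
- job_done(): hands the job in, once; it reports no verdict.
Trained networks look in the newest picture that a camera, given by its name, has taken for a name from the list of things; names that differ only in an ending like _2 or _b are one class to them, and where a whole thing is asked for, a point or a joint stands for the part that bears it (a point fixed in the world has none). Each returns a list of dicts, best first, with "p" (0 to 1); they miss things now and then, are a little off and sometimes report something else, mostly with a low value. They report only what shows in the picture. A call takes as long as a camera call.
- silhouettes(target, camera): "pixels" (480x640 bool, what is visible of it) and "xy" ([column, row] in pixels, amid what is visible of it).
- mark_of(target, camera): "xy" ([column, row] in pixels: a listed point, or the origin of a listed thing).
The state is a dict: "t": time; "joint_pos": joint angles; "dq": joint speeds; "joint_efforts": joint torques, N m; "position": TCP position; "tcp_rot": TCP orientation; "ft_force": force on the tool from outside, world axes, zero at the start; "torque": the same for the moment, N m; "grip_width": opening from 0.0 (shut) to 1.0 (fully open).
Only numpy, scipy, OpenCV 4.12 (cv2) and the standard library are available. Lean on these libraries where they do the work, as an engineer would, in place of code of your own. Each camera call takes 0.05 s, during which the arm holds its last target.

## Task

Assemble the plate stack on the stud base: lower the thick four-hole spacer plate over all four studs until it lies flat on the base, then lay the thinner cover plate (four corner holes and a large round hole in the middle) over the same studs, flat on top of the spacer. Leave the plate that has only two holes where it lies.

Things in the scene. Friction and masses are not known exactly. Their poses are not given: they have to be found in the camera images.
- stud_base: Dark steel base fixed on a plywood board: block 140 x 46 mm, 14 mm high, with bolted ears to 190 mm (12 mm high with bolts). Four steel studs at x = +-52, y = +-16 mm, 8 mm diameter, 32 mm above the block's top (tips 46 mm above the origin), tapered to 3 mm over the last 8 mm. Origin: centre of the underside, on the board's top; x along the length, z up. Plates fit either way round.
- spacer_plate: Steel plate 150 x 64 mm, 12 mm thick, with four through holes of 22 mm diameter at x = +-52 mm, y = +-16 mm and a solid middle. Origin: centre of the underside; x along the 150 mm, y along the 64 mm, z up. Lies flat and loose on the board; about 0.35 to 0.6 kg. Seated, its underside is 14 mm above the base's origin.
- cover_plate: Steel plate 150 x 64 mm, 8 mm thick, with four through holes of 22 mm diameter at x = +-52 mm, y = +-16 mm and one 36 mm round hole in the middle. Origin: centre of the underside; x along the 150 mm, y along the 64 mm, z up. Lies flat and loose on the board; about 0.25 to 0.45 kg. Seated on the spacer, its underside is 26 mm above the base's origin.
- two_hole_plate: Steel plate 150 x 64 mm, 10 mm thick, with only two 22 mm holes, at x = +-52 mm on its centre line. Origin: centre of the underside; x along the 150 mm, y along the 64 mm, z up. Lies flat and loose on the board; about 0.45 kg. Does not fit the studs. The plates and the base lie side by side in any order, centres at least 100 mm apart.

How it is judged:
By the outcome, as a careful person would: the job done as asked, in the order asked, and still so for the second after the job is handed in, with the robot touching nothing.
It also fails if it takes over 48 s, if anything falls off the work surface, if the arm or the gripper's body presses on something with over 40 N, if the wrist force passes 120 N, or if a joint passes its speed limit or range.

## Working session

There is one attempt and no reset: what is moved stays moved. The work goes in short steps, Python scripts to look and compute and a tool call to move; the robot and the scene stay as the last step left them, time stands still between calls to the robot, and variables do not carry over. Pictures are saved under pics/ and viewed, and the job is handed in when it is done.

Besides the shell and the picture viewer there is one more tool, called after "Call:" in YAML: its name, and indented under it one key for each argument. carry_out: Moves the arm, as the interface text tells. Its arguments: {"type":"object","properties":{"slide":{"type":"array","items":{"type":"array","items":{"type":"number"}}},"turn":{"type":"array","items":{"type":"array","items":{"type":"number"}}},"claw":{"type":"array","items":{"type":"number"}}},"required":["slide","turn","claw"]}

```bash
ls; mkdir -p pics
python3 - <<'E'
from bench import *
import cv2, numpy as np
s=observe();print(s)
for n in("top","side"):
    p,d=grab_frame(n);cv2.imwrite(f"pics/{n}0.png",p[:,:,::-1]);c=calibration(n);print(n,c)
    for t in("stud_base","spacer_plate","cover_plate","two_hole_plate"):
        for k in silhouettes(t,n)[:3]:print(t,k['p'],k['xy'],k['pixels'].sum())
E
```

```text
pics
{'t': 0.0, 'joint_pos': array([ 1.28777359,  0.68997831, -0.19450972,  1.56633996,  0.15729705,
        0.90247005, -0.21510335]), 'dq': array([-0.00128604, -0.00064477,  0.00019059,  0.0008331 , -0.00067729,
       -0.00117847,  0.00018337]), 'joint_efforts': array([-1.51689733e-04, -5.27563977e+01, -1.26701329e+00, -1.53429472e+01,
       -5.26516268e-02,  6.64979030e-03,  1.90863357e-04]), 'position': array([ 0.19447702, -0.5933174 ,  0.23791454]), 'tcp_rot': array([-2.54335607e+00,  1.84254008e+00,  2.40732902e-03]), 'ft_force': array([-0.12067524,  0.51552552,  0.15330961]), 'torque': array([-0.01056987,  0.02313259,  0.01720194]), 'grip_width': 0.9960197990213128}
top {'intrinsics': array([[560.94563478,   0.        , 329.46269232],
       [  0.        , 560.94563478, 240.55693382],
       [  0.        ,   0.        ,   1.        ]]), 'R': array([[-2.07041867e-02, -9.99778547e-01, -3.76755079e-03],
       [-9.88816336e-01,  2.10335661e-02, -1.47647701e-01],
       [ 1.47694249e-01,  6.68490209e-04, -9.89032842e-01]]), 't': array([0.17768825, 0.49912809, 0.91975834])}
stud_base 0.78 [413.1, 181.9] 2807
spacer_plate 0.64 [244.2, 304.0] 3035
cover_plate 0.71 [291.9, 248.5] 2424
two_hole_plate 0.72 [352.8, 216.5] 2970
side {'intrinsics': array([[561.68350206,   0.        , 320.1052293 ],
       [  0.        , 561.68350206, 237.45355537],
       [  0.        ,   0.        ,   1.        ]]), 'R': array([[-0.97294623, -0.23043711, -0.01656421],
       [-0.08618007,  0.42851888, -0.89941346],
       [ 0.21435631, -0.87365343, -0.43678491]]), 't': array([5.21224662e-01, 5.70448482e-05, 9.21174268e-01])}
stud_base 0.66 [276.2, 199.3] 1587
spacer_plate 0.95 [362.5, 296.6] 4127
spacer_plate 0.17 [275.2, 199.9] 1591
cover_plate 0.55 [320.1, 263.1] 2675
two_hole_plate 0.82 [290.5, 229.1] 2092
```

View pics/top0.png

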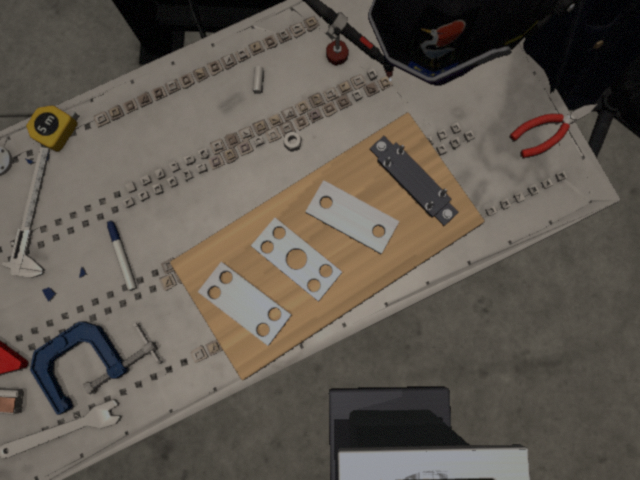

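View pics/side0.png

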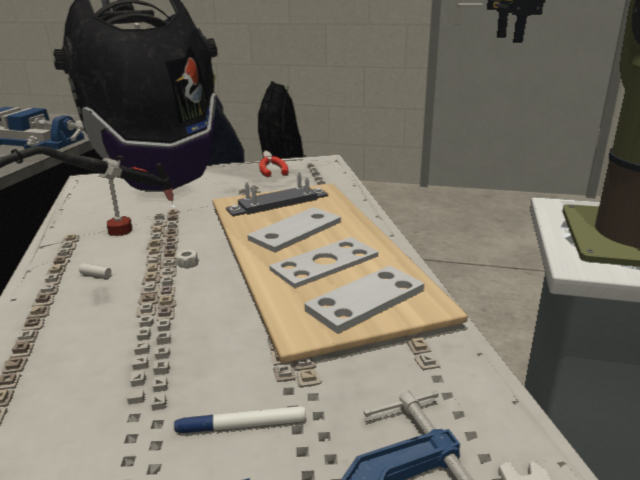

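The top view shows the spacer at (245,304), the cover at (296,259), the two-hole plate at (352,216) and the base at (413,182). Next I'll measure them metrically.

```bash
cat > h.py <<'E'
from bench import *
import cv2, numpy as np
from scipy.spatial.transform import Rotation as Ro
def world(n,uv,d):
    c=calibration(n);K=c['intrinsics'];uv=np.atleast_2d(uv);d=np.broadcast_to(d,len(uv))
    X=np.c_[(uv[:,0]-K[0,2])/K[0,0]*d,(uv[:,1]-K[1,2])/K[1,1]*d,d]
    return (X-c['t'])@c['R']
def onplane(n,uv,z):
    c=calibration(n);C=-c['R'].T@c['t'];P=world(n,uv,1.0)-C
    return C+P*((z-C[2])/P[:,2])[:,None]
def proj(n,X):
    c=calibration(n);p=(c['R']@np.atleast_2d(X).T).T+c['t'];q=p@c['intrinsics'].T;return q[:,:2]/q[:,2:]
E
cat > m.py <<'E'
from h import *
for n in("top","side"):
    p,d=grab_frame(n);
    for t in("stud_base","spacer_plate","cover_plate","two_hole_plate"):
        L=silhouettes(t,n)
        if not L: continue
        m=L[0]['pixels']
        me=cv2.erode(m.astype(np.uint8),np.ones((5,5)))>0
        v,u=np.nonzero(me&(d>0));W=world(n,np.c_[u,v],d[v,u]);z=np.median(W[:,2])
        cs,_=cv2.findContours(m.astype(np.uint8),0,2);c=max(cs,key=cv2.contourArea)[:,0].astype(float)
        P=onplane(n,c,z)[:,:2]*1000
        r=cv2.minAreaRect(P.astype(np.float32));b=cv2.boxPoints(r)
        e=[b[1]-b[0],b[2]-b[1]];e=max(e,key=np.linalg.norm)
        print(n,t,'z',round(z*1000,1),'c',np.round(r[0],1),'size',np.round(r[1],1),'long axis deg',round(np.degrees(np.arctan2(e[1],e[0]))%180,1))
# board height
    if n=="top":
        for uv in [(210,265),(425,270-20),(330,250),(300,215)]:print(uv,np.round(world(n,uv,d[uv[1],uv[0]])*1000,1))
# holes
        g=cv2.cvtColor(p,cv2.COLOR_RGB2HSV)
        w=((g[:,:,1]>70)).astype(np.uint8)
        for t in("spacer_plate","cover_plate","two_hole_plate"):
            m=silhouettes(t,n)[0]['pixels'].astype(np.uint8);cs,_=cv2.findContours(m,0,2);hull=cv2.convexHull(max(cs,key=cv2.contourArea));mm=np.zeros_like(m);cv2.fillConvexPoly(mm,hull,1);mm=cv2.erode(mm,np.ones((3,3)))
            k,_,st,ce=cv2.connectedComponentsWithStats(mm*w)
            zt=0.03
            print(t,[(st[i,4],np.round(ce[i],1),np.round(onplane(n,ce[i],zt)[0,:2]*1000,1)) for i in range(1,k) if st[i,4]>20])
E
python3 m.py; python3 -c "
from h import *
s=observe();print(s['position'],Ro.from_rotvec(s['tcp_rot']).as_matrix().round(3))"
```

```text
top stud_base z 35.3 c [609.2  18.1] size [189.1  54. ] long axis deg 40.8
top spacer_plate z 33.7 c [399.8 313.7] size [151.3  67.9] long axis deg 53.1
top cover_plate z 29.6 c [474.  224.9] size [151.2  64.5] long axis deg 49.2
top two_hole_plate z 31.5 c [545.1 127.6] size [148.3  66.3] long axis deg 59.1
(210, 265) [[361.4 166.5 984. ]]
(425, 250) [[485.1   2.3  21.1]]
(330, 250) [[488.3 166.6  23.6]]
(300, 215) [[551.1 217.6  22.8]]
spacer_plate [(np.int32(106), array([225.9, 276.9]), array([444.9, 345. ])), (np.int32(108), array([214.1, 292.2]), array([419.4, 364.8])), (np.int32(116), array([274.2, 313.7]), array([381. , 262.9])), (np.int32(116), array([262.6, 329.3]), array([355.4, 282.7]))]
cover_plate [(np.int32(106), array([278.8, 232.5]), array([519.7, 254.2])), (np.int32(108), array([266.9, 246.7]), array([495.4, 274.9])), (np.int32(311), array([296. , 258.5]), array([474. , 225.1])), (np.int32(115), array([325.4, 270.5]), array([452.4, 175.2])), (np.int32(110), array([313.5, 284.9]), array([428.2, 195.9]))]
two_hole_plate [(np.int32(104), array([325.7, 201.9]), array([571.8, 172.3])), (np.int32(105), array([378.2, 230.8]), array([519.1,  82.8]))]
side stud_base z 34.3 c [629.4   3.5] size [195.1 150.6] long axis deg 41.3
side spacer_plate z 32.5 c [398.4 321.1] size [165.7  79.3] long axis deg 52.4
side cover_plate z 28.4 c [472.6 230.7] size [160.2  81.9] long axis deg 50.9
side two_hole_plate z 30.8 c [543.2 136. ] size [164.1  82.5] long axis deg 59.4
[ 0.19472811 -0.59389126  0.23874645] [[ 0.312 -0.95   0.   ]
 [-0.95  -0.312 -0.   ]
 [ 0.    -0.    -1.   ]]
```

```bash
cat > ov.py <<'E'
from h import *
import sys
def draw(x,y,a,zb,tag,S=6):
    R=Ro.from_euler('z',a,degrees=True).as_matrix();o=np.array([x,y,zb])/1000
    for n in("top","side"):
        p,_=grab_frame(n);c=proj(n,[o])[0].astype(int);x0,y0=c[0]-60,c[1]-45
        im=cv2.resize(np.ascontiguousarray(p[y0:y0+90,x0:x0+120,::-1]),None,fx=S,fy=S,interpolation=cv2.INTER_CUBIC)
        f=lambda X:tuple(((proj(n,[o+R@(np.array(X)/1000)])[0]-[x0,y0]+.5)*S).astype(int).tolist())
        for sx in(52,-52):
            for sy in(16,-16):
                cv2.line(im,f([sx,sy,14]),f([sx,sy,46]),(0,0,255),1)
                cv2.circle(im,f([sx,sy,46]),3,(0,255,0),1)
        q=[f(k) for k in([70,23,14],[-70,23,14],[-70,-23,14],[70,-23,14])]
        cv2.polylines(im,[np.array(q)],True,(255,255,0),1)
        cv2.imwrite(f"pics/{n}_{tag}.png",im)
if __name__=="__main__": draw(*map(float,sys.argv[1:5]),sys.argv[5])
E
python3 ov.py 609 18 40.8 21.5 ov1
```

```text
(no output)
```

View pics/top_ov1.png

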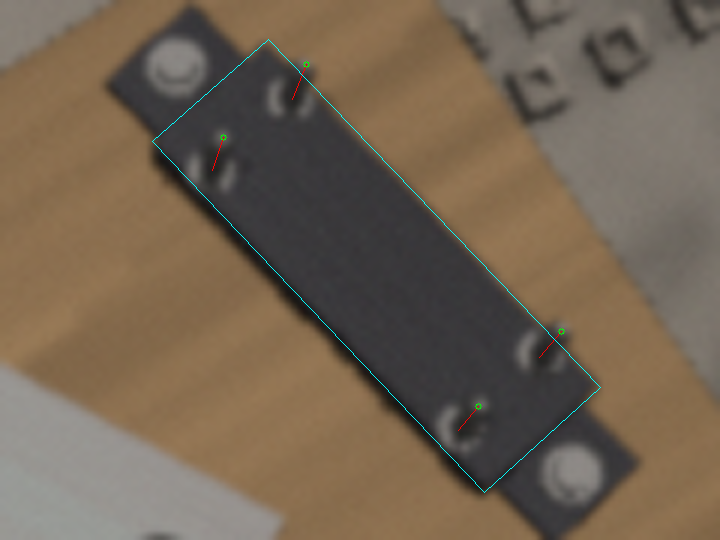

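View pics/side_ov1.png

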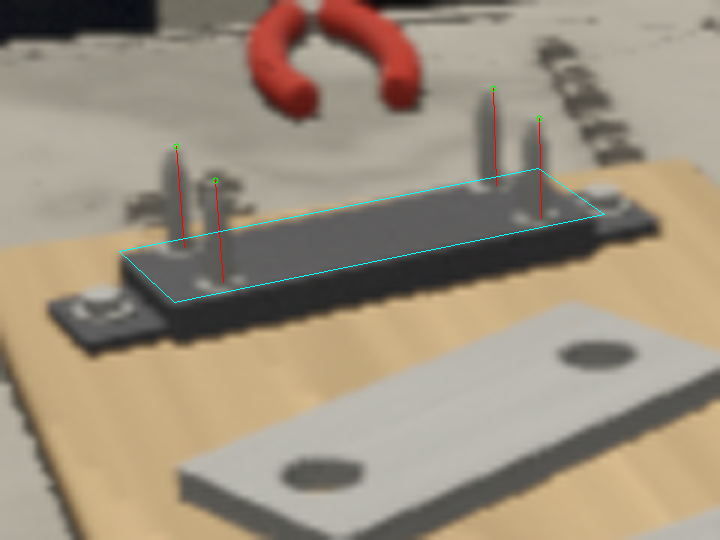

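Overlay fits the base within about 1 mm. Now I'll plan the moves.

```bash
cat > plan.py <<'E'
# args: x y z(mm) yawdeg of tool x ; prints turn about tool z, and slide AFTER the turn to a tool-down frame
from h import *
import sys
def go(tx,ty,tz,yaw):
    s=observe();M=Ro.from_rotvec(s['tcp_rot']).as_matrix();p=s['position']*1000
    a=np.radians(yaw);G=np.array([[np.cos(a),np.sin(a),0],[np.sin(a),-np.cos(a),0],[0,0,-1]])
    D=Ro.from_matrix(M.T@G).as_rotvec();v=np.array([tx,ty,tz])-p
    print('t',round(s['t'],2),'pos',p.round(1),'turn',D.round(3),'slide before turn',(M.T@v).round(1),'slide after turn',(G.T@v).round(1),'F',s['ft_force'].round(1),'grip',round(s['grip_width'],3),'q',s['joint_pos'].round(2))
if __name__=="__main__": go(*map(float,sys.argv[1:5]))
E
python3 plan.py 540 -300 240 -37.9;python3 plan.py 400.2 313.9 120 -37.9
```

```text
t 1.25 pos [ 194.7 -593.9  238.7] turn [ 0.    -0.    -0.593] slide before turn [-171.7 -419.7   -1.3] slide after turn [  91.9 -444.    -1.3] F [-0.1  0.5  0.1] grip 1.0 q [ 1.29  0.69 -0.19  1.57  0.16  0.9  -0.22]
t 1.25 pos [ 194.7 -593.9  238.7] turn [ 0.    -0.    -0.593] slide before turn [-798.6 -478.   118.7] slide after turn [-395.5 -842.6  118.7] F [-0.1  0.5  0.1] grip 1.0 q [ 1.29  0.69 -0.19  1.57  0.16  0.9  -0.22]
```

Call:
carry_out:
  slide:
    - [-14,-35,0]
    - [-14,-35,0]
    - [-14,-35,0]
    - [-14,-35,0]
    - [-14,-35,0]
    - [-14,-35,0]
    - [-14,-35,0]
    - [-14,-35,0]
    - [-14,-35,0]
    - [-14,-35,0]
    - [-14,-35,0]
    - [-14,-35,0]
  turn:
    - [0,0,0]
    - [0,0,0]
    - [0,0,0]
    - [0,0,0]
    - [0,0,0]
    - [0,0,0]
    - [0,0,0]
    - [0,0,0]
    - [0,0,0]
    - [0,0,0]
    - [0,0,0]
    - [0,0,0]
  claw: [-1,-1,-1,-1,-1,-1,-1,-1,-1,-1,-1,-1]

```text
t: 2.45
position: [0.5426, -0.3023, 0.2388]
tcp_rot: [2.544, -1.843, 0.0]
ft_force: [0.5, -0.3, -0.0]
grip_width: 0.998
```

Call:
carry_out:
  slide:
    - [0,0,0]
    - [0,0,0]
    - [0,0,0]
    - [0,0,0]
    - [0,0,0]
    - [0,0,0]
  turn:
    - [0,0,-0.1]
    - [0,0,-0.1]
    - [0,0,-0.1]
    - [0,0,-0.1]
    - [0,0,-0.1]
    - [0,0,-0.09]
  claw: [-1,-1,-1,-1,-1,-1]

```text
t: 3.05
position: [0.5415, -0.3035, 0.2387]
tcp_rot: [2.972, -1.018, 0.0]
ft_force: [-0.1, 0.2, 0.1]
grip_width: 0.999
```

```bash
python3 plan.py 400.2 313.9 120 -37.9; python3 plan.py 600 0 240 -37.9
```

```text
t 3.05 pos [ 541.5 -303.5  238.7] turn [ 0.    -0.     0.001] slide before turn [-490.2 -401.1  118.6] slide after turn [-490.7 -400.4  118.7] F [-0.1  0.2  0.1] grip 0.999 q [ 0.61  0.69 -0.32  1.58  0.25  0.91 -0.45]
t 3.05 pos [ 541.5 -303.5  238.7] turn [ 0.    -0.     0.001] slide before turn [-139.9 -275.6   -1.3] slide after turn [-140.2 -275.4   -1.3] F [-0.1  0.2  0.1] grip 0.999 q [ 0.61  0.69 -0.32  1.58  0.25  0.91 -0.45]
```

Call:
carry_out:
  slide:
    - [-27,-22,0]
    - [-27,-22,0]
    - [-27,-22,0]
    - [-27,-22,0]
    - [-27,-22,0]
    - [-27,-22,0]
    - [-27,-22,0]
    - [-27,-22,0]
    - [-27,-22,0]
    - [-27,-22,0]
    - [-27,-22,0]
    - [-27,-22,0]
  turn:
    - [0,0,0]
    - [0,0,0]
    - [0,0,0]
    - [0,0,0]
    - [0,0,0]
    - [0,0,0]
    - [0,0,0]
    - [0,0,0]
    - [0,0,0]
    - [0,0,0]
    - [0,0,0]
    - [0,0,0]
  claw: [-1,-1,-1,-1,-1,-1,-1,-1,-1,-1,-1,-1]

```text
t: 4.25
position: [0.4488, 0.1055, 0.2389]
tcp_rot: [-2.97, 1.024, -0.001]
ft_force: [0.5, 0.1, -0.2]
grip_width: 1.0
```

Call:
carry_out:
  slide:
    - [-27,-22,0]
    - [-27,-22,0]
    - [-27,-22,0]
    - [-27,-22,5]
    - [-27,-22,20]
    - [-27,-22,25]
    - [-4,-4,30]
    - [0,0,30]
    - [0,0,0]
  turn:
    - [0,0,0]
    - [0,0,0]
    - [0,0,0]
    - [0,0,0]
    - [0,0,0]
    - [0,0,0]
    - [0,0,0]
    - [0,0,0]
    - [0,0,0]
  claw: [-1,-1,-1,-1,-1,-1,-1,-1,-1]

```text
t: 5.15
position: [0.4002, 0.3125, 0.1259]
tcp_rot: [2.965, -1.02, -0.005]
ft_force: [-0.5, -0.9, -0.4]
grip_width: 1.0
```

```bash
python3 plan.py 400.2 313.9 24 -37.9;python3 -c "
from h import *
for n in('side','top'):
  p,_=grab_frame(n);cv2.imwrite(f'pics/{n}_g1.png',p[:,:,::-1])"
```

```text
t 5.15 pos [400.2 312.5 125.9] turn [ 0.007  0.001 -0.001] slide before turn [ -0.8  -1.8 101.9] slide after turn [ -0.9  -1.1 101.9] F [-0.5 -0.9 -0.4] grip 1.0 q [-0.64  0.72 -0.18  2.01  0.28  0.44 -1.7 ]
```

View pics/side_g1.png

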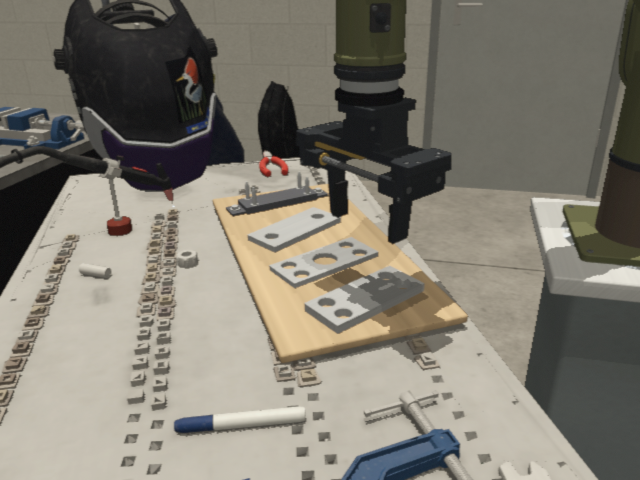

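Call:
carry_out:
  slide:
    - [0,0,25]
    - [0,0,25]
    - [0,0,25]
    - [0,0,15]
    - [0,0,6]
    - [0,0,2]
    - [0,0,0]
  turn:
    - [0,0,0]
    - [0,0,0]
    - [0,0,0]
    - [0,0,0]
    - [0,0,0]
    - [0,0,0]
    - [0,0,0]
  claw: [-1,-1,-1,-1,-1,-1,-1]

```text
t: 5.95
position: [0.4029, 0.314, 0.0318]
tcp_rot: [-2.968, 1.024, -0.002]
ft_force: [-0.7, 1.1, 0.9]
grip_width: 1.002
```

```bash
python3 plan.py 400.2 313.9 24 -37.9
```

```text
t 5.95 pos [402.9 314.   31.8] turn [-0.002 -0.    -0.003] slide before turn [-2.1  1.8  7.8] slide after turn [-2.1  1.7  7.8] F [-0.7  1.1  0.9] grip 1.002 q [-0.7   0.9  -0.09  2.04  0.33  0.21 -1.74]
```

Call:
carry_out:
  slide:
    - [-1,1,4]
    - [-1,1,3]
    - [0,0,0]
    - [0,0,0]
  turn:
    - [0,0,0]
    - [0,0,0]
    - [0,0,0]
    - [0,0,0]
  claw: [-1,-1,-1,-1]

```text
t: 6.35
position: [0.3992, 0.3132, 0.0237]
tcp_rot: [2.97, -1.024, 0.0]
ft_force: [-0.7, 0.1, 0.1]
grip_width: 1.002
```

```bash
python3 plan.py 400.2 313.9 24 -37.9
```

```text
t 6.35 pos [399.2 313.2  23.7] turn [ 0.    -0.    -0.002] slide before turn [ 0.3 -1.2 -0.3] slide after turn [ 0.3 -1.2 -0.3] F [-0.7  0.1  0.1] grip 1.002 q [-0.71  0.92 -0.08  2.05  0.33  0.18 -1.75]
```

Close, then lift slightly to test.

Call:
carry_out:
  slide:
    - [0,0,0]
    - [0,0,0]
    - [0,0,0]
    - [0,0,0]
    - [0,0,0]
    - [0,0,0]
    - [0,0,0]
    - [0,0,0]
  turn:
    - [0,0,0]
    - [0,0,0]
    - [0,0,0]
    - [0,0,0]
    - [0,0,0]
    - [0,0,0]
    - [0,0,0]
    - [0,0,0]
  claw: [1,1,1,1,1,1,1,1]

```text
t: 7.15
position: [0.3994, 0.3132, 0.0237]
tcp_rot: [2.97, -1.024, 0.0]
ft_force: [0.2, -0.7, 0.6]
grip_width: 0.725
```

Call:
carry_out:
  slide:
    - [0,0,-10]
    - [0,0,-20]
    - [0,0,-20]
    - [0,0,-25]
    - [0,0,-25]
    - [0,0,-25]
    - [0,0,0]
  turn:
    - [0,0,0]
    - [0,0,0]
    - [0,0,0]
    - [0,0,0]
    - [0,0,0]
    - [0,0,0]
    - [0,0,0]
  claw: [1,1,1,1,1,1,1]

```text
t: 7.85
position: [0.4003, 0.3141, 0.1513]
tcp_rot: [-2.966, 1.023, -0.004]
ft_force: [0.5, 1.0, -5.3]
grip_width: 0.723
```

```bash
python3 plan.py 609.5 18 150 -49.2;python3 -c "
from h import *
for n in('side','top'):
  p,_=grab_frame(n);cv2.imwrite(f'pics/{n}_g2.png',p[:,:,::-1])"
```

```text
t 7.85 pos [400.3 314.1 151.3] turn [-0.005 -0.     0.194] slide before turn [347.2 104.2   1.1] slide after turn [360.8  35.2   1.3] F [ 0.5  1.  -5.3] grip 0.723 q [-0.63  0.68 -0.2   2.    0.27  0.48 -1.7 ]
```

View pics/side_g2.png

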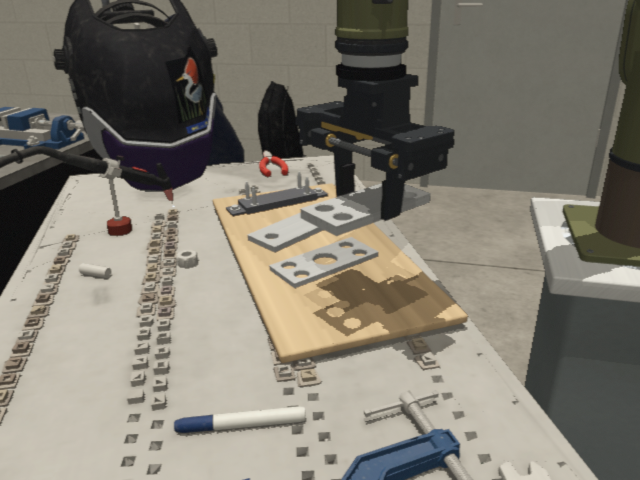

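Call:
carry_out:
  slide:
    - [15,4,0]
    - [29,9,0]
    - [32,10,0]
    - [32,10,0]
    - [32,10,0]
    - [32,10,0]
    - [32,10,0]
    - [32,10,0]
    - [32,10,0]
    - [32,9,0]
    - [29,8,0]
    - [15,3,0]
  turn:
    - [0,0,0]
    - [0,0,0]
    - [0,0,0]
    - [0,0,0]
    - [0,0,0]
    - [0,0,0]
    - [0,0,0]
    - [0,0,0]
    - [0,0,0]
    - [0,0,0]
    - [0,0,0]
    - [0,0,0]
  claw: [1,1,1,1,1,1,1,1,1,1,1,1]

```text
t: 9.15
position: [0.6066, 0.016, 0.1463]
tcp_rot: [2.964, -1.029, -0.003]
ft_force: [-0.6, -0.8, -5.2]
grip_width: 0.721
```

Call:
carry_out:
  slide:
    - [0,0,0]
    - [0,0,0]
    - [0,0,20]
    - [0,0,20]
    - [0,0,0]
    - [0,0,0]
  turn:
    - [0,0,0.06]
    - [0,0,0.06]
    - [0,0,0.06]
    - [0,0,0.015]
    - [0,0,0]
    - [0,0,0]
  claw: [1,1,1,1,1,1]

```text
t: 9.75
position: [0.6057, 0.021, 0.1078]
tcp_rot: [2.857, -1.305, -0.004]
ft_force: [0.1, -0.6, -4.0]
grip_width: 0.724
```

```bash
python3 plan.py 608.7 17.3 80 -49.2;python3 -c "
from h import *
for n in('side','top'):
  p,_=grab_frame(n);cv2.imwrite(f'pics/{n}_g3.png',cv2.resize(p[120:280,200:440,::-1],None,fx=3,fy=3))"
```

```text
t 9.75 pos [605.7  21.  107.8] turn [0.002 0.002 0.002] slide before turn [ 4.8  0.1 27.8] slide after turn [ 4.8  0.1 27.8] F [ 0.1 -0.6 -4. ] grip 0.724 q [ 0.02  0.84 -0.24  1.72  0.31  0.61 -1.25]
```

View pics/side_g3.png

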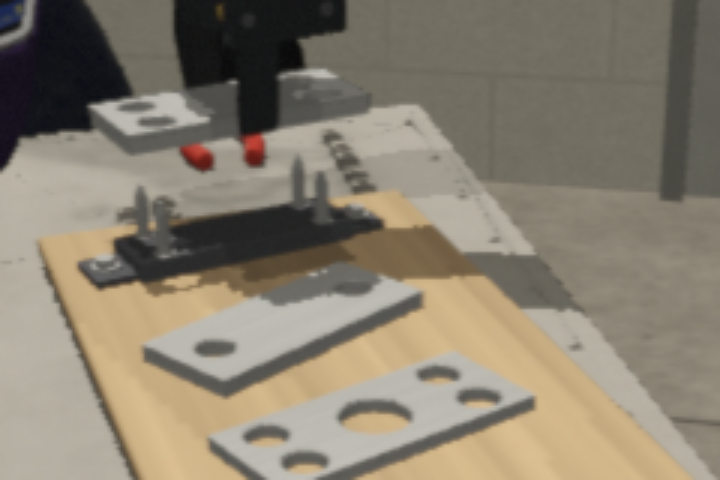

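View pics/top_g3.png

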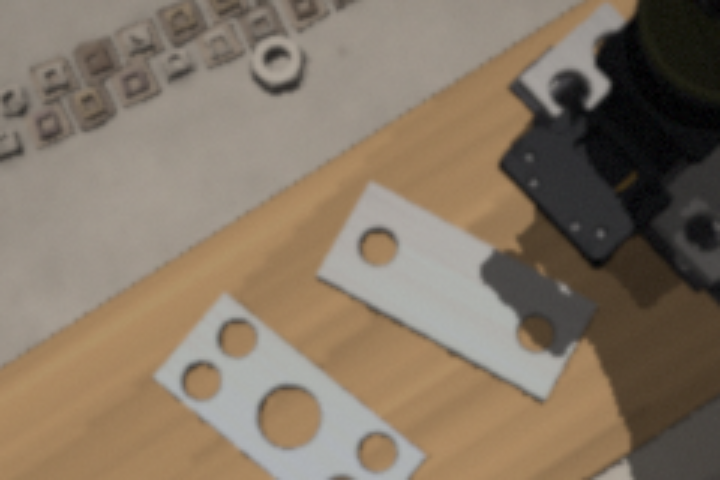

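Call:
carry_out:
  slide:
    - [2.5,0,8]
    - [2.3,0,10]
    - [0,0,9]
    - [0,0,0]
    - [0,0,0]
  turn:
    - [0,0,0]
    - [0,0,0]
    - [0,0,0]
    - [0,0,0]
    - [0,0,0]
  claw: [1,1,1,1,1]

```text
t: 10.35
position: [0.6095, 0.0165, 0.0812]
tcp_rot: [2.856, -1.308, -0.001]
ft_force: [0.2, -0.6, -4.4]
grip_width: 0.721
```

```bash
python3 plan.py 608.7 17.3 40 -49.2;python3 -c "
from h import *
for n in('side','top'):
  p,_=grab_frame(n);p=p[140:260,220:380] if n=='side' else p[120:240,340:500]
  cv2.imwrite(f'pics/{n}_g4.png',cv2.resize(p[:,:,::-1],None,fx=4,fy=4,interpolation=2))"
```

```text
t 10.35 pos [609.5  16.5  81.2] turn [ 0.001  0.001 -0.   ] slide before turn [-1.1  0.1 41.2] slide after turn [-1.1  0.1 41.2] F [ 0.2 -0.6 -4.4] grip 0.721 q [ 0.02  0.89 -0.22  1.73  0.33  0.57 -1.26]
```

View pics/side_g4.png

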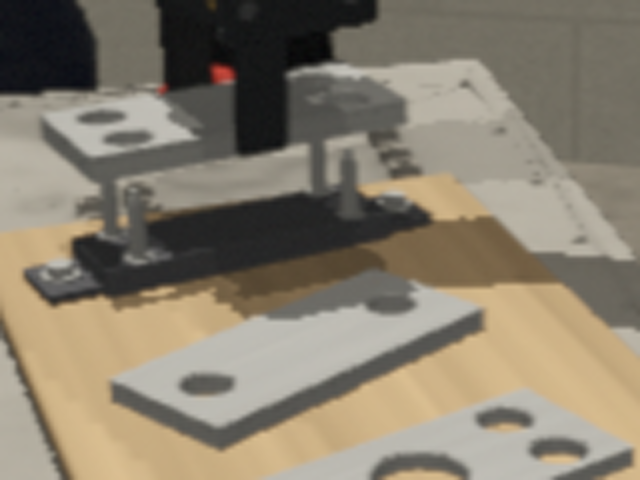

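View pics/top_g4.png

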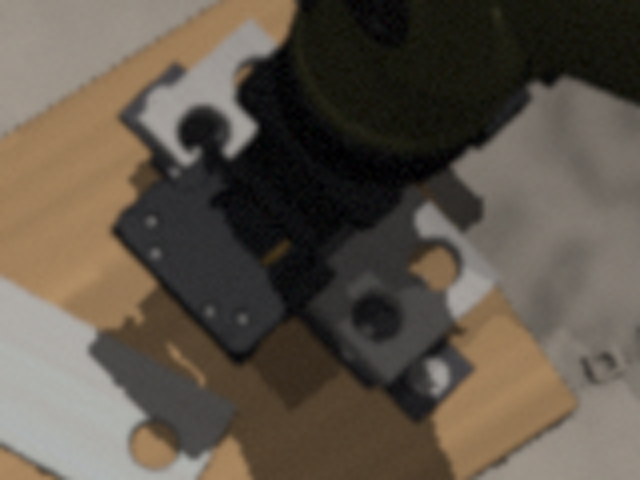

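```bash
python3 -c "
from h import *
print(onplane('top',[[390.75,152.5],[433.75,199.25]],.091)*1000)
R=Ro.from_euler('z',40.8,degrees=True).as_matrix()
for sx in(52,-52):
  for sy in(16,-16): print(sx,sy,np.array([609.5,18,0])+R@[sx,sy,0])
"
```

```text
[[639.25188823  63.14740647  91.        ]
 [559.04505442  -3.84281426  91.        ]]
52 16 [638.40901323  64.0897923    0.        ]
52 -16 [659.31847256  39.86595052   0.        ]
-52 16 [559.68152744  -3.86595052   0.        ]
-52 -16 [580.59098677 -28.0897923    0.        ]
```

Aligned within 1 mm. Lower in stages.

Call:
carry_out:
  slide:
    - [-0.5,0,8]
    - [-0.5,0,8]
    - [0,0,8]
    - [0,0,8]
    - [0,0,4]
    - [0,0,2]
    - [0,0,0]
    - [0,0,0]
  turn:
    - [0,0,0]
    - [0,0,0]
    - [0,0,0]
    - [0,0,0]
    - [0,0,0]
    - [0,0,0]
    - [0,0,0]
    - [0,0,0]
  claw: [1,1,1,1,1,1,1,1]

```text
t: 11.25
position: [0.6095, 0.0173, 0.0439]
tcp_rot: [-2.856, 1.308, -0.001]
ft_force: [-0.4, -0.4, -4.7]
grip_width: 0.722
```

```bash
python3 plan.py 608.7 17.3 37.7 -49.2
```

```text
t 11.25 pos [609.5  17.3  43.9] turn [-0. -0. -0.] slide before turn [-0.5  0.5  6.2] slide after turn [-0.5  0.5  6.2] F [-0.4 -0.4 -4.7] grip 0.722 q [ 0.01  0.94 -0.2   1.74  0.34  0.5  -1.28]
```

Call:
carry_out:
  slide:
    - [0,0,3]
    - [0,0,2]
    - [0,0,0]
    - [0,0,0]
  turn:
    - [0,0,0]
    - [0,0,0]
    - [0,0,0]
    - [0,0,0]
  claw: [1,1,1,1]

```text
t: 11.65
position: [0.6092, 0.0172, 0.0387]
tcp_rot: [2.856, -1.308, -0.0]
ft_force: [0.9, -0.9, -5.3]
grip_width: 0.722
```

Call:
carry_out:
  slide:
    - [0,0,1]
    - [0,0,0]
    - [0,0,0]
  turn:
    - [0,0,0]
    - [0,0,0]
    - [0,0,0]
  claw: [1,1,1]

```text
t: 11.95
position: [0.6094, 0.0172, 0.0378]
tcp_rot: [-2.856, 1.308, -0.001]
ft_force: [-0.2, 0.6, -4.7]
grip_width: 0.722
```

Call:
carry_out:
  slide:
    - [0,0,0.7]
    - [0,0,0]
    - [0,0,0]
  turn:
    - [0,0,0]
    - [0,0,0]
    - [0,0,0]
  claw: [1,1,1]

```text
t: 12.25
position: [0.6094, 0.0173, 0.0378]
tcp_rot: [-2.856, 1.308, -0.001]
ft_force: [-2.5, -0.4, 6.1]
grip_width: 0.718
```

Call:
carry_out:
  slide:
    - [0,0,0]
    - [0,0,0]
    - [0,0,0]
    - [0,0,0]
    - [0,0,-5]
    - [0,0,-15]
    - [0,0,-30]
    - [0,0,-30]
    - [0,0,-30]
    - [0,0,-30]
  turn:
    - [0,0,0]
    - [0,0,0]
    - [0,0,0]
    - [0,0,0]
    - [0,0,0]
    - [0,0,0]
    - [0,0,0]
    - [0,0,0]
    - [0,0,0]
    - [0,0,0]
  claw: [-1,-1,-1,-1,-1,-1,-1,-1,-1,-1]

```text
t: 13.25
position: [0.6093, 0.0172, 0.1796]
tcp_rot: [-2.856, 1.308, -0.002]
ft_force: [0.6, 0.2, 0.3]
grip_width: 1.0
```

```bash
python3 plan.py 474 225 120 -40.4;python3 -c "
from h import *
for n in('side','top'):
  p,_=grab_frame(n);p=p[140:290,220:420] if n=='side' else p[120:240,340:500]
  cv2.imwrite(f'pics/{n}_g5.png',cv2.resize(p[:,:,::-1],None,fx=4,fy=4,interpolation=2))"
```

```text
t 13.25 pos [609.3  17.2 179.6] turn [-0.001 -0.001 -0.154] slide before turn [-245.7  -33.3   59.4] slide after turn [-237.7  -70.6   59.6] F [0.6 0.2 0.3] grip 1.0 q [ 0.05  0.75 -0.28  1.67  0.27  0.76 -1.21]
```

View pics/side_g5.png

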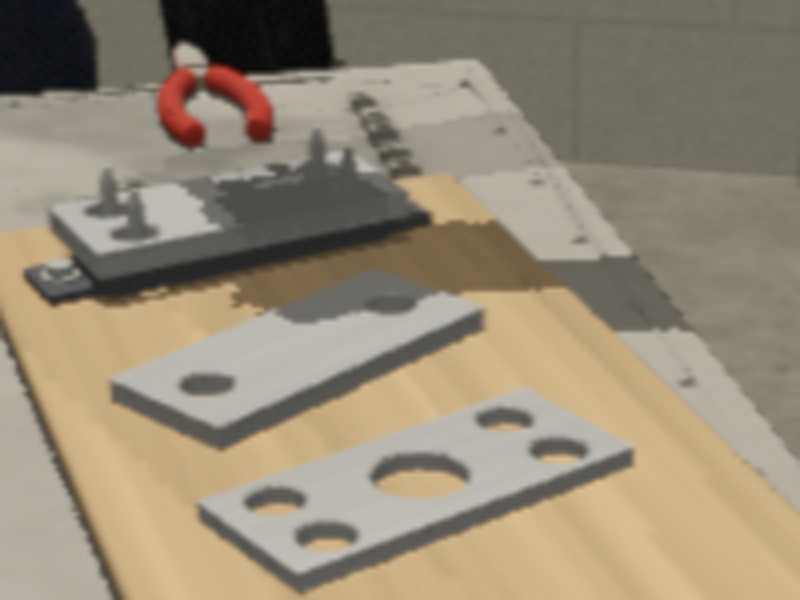

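The spacer is seated with all four studs through it. Next is the cover.

Call:
carry_out:
  slide:
    - [-15,-2,0]
    - [-28,-4,0]
    - [-30,-4,0]
    - [-30,-4,0]
    - [-30,-4,0]
    - [-30,-4,0]
    - [-30,-4,10]
    - [-28,-4,15]
    - [-15,-2,20]
    - [-9,-1,15]
    - [0,0,0]
    - [0,0,0]
  turn:
    - [0,0,0]
    - [0,0,0]
    - [0,0,0]
    - [0,0,0]
    - [0,0,0]
    - [0,0,0]
    - [0,0,0]
    - [0,0,0]
    - [0,0,-0.075]
    - [0,0,-0.079]
    - [0,0,0]
    - [0,0,0]
  claw: [-1,-1,-1,-1,-1,-1,-1,-1,-1,-1,-1,-1]

```text
t: 14.55
position: [0.4725, 0.2237, 0.1166]
tcp_rot: [2.946, -1.086, -0.002]
ft_force: [0.3, -0.1, -0.3]
grip_width: 1.0
```

```bash
python3 plan.py 474 225 24 -40.4
```

```text
t 14.55 pos [472.5 223.7 116.6] turn [ 0.002  0.001 -0.001] slide before turn [ 0.3 -2.1 92.6] slide after turn [ 0.3 -1.9 92.6] F [ 0.3 -0.1 -0.3] grip 1.0 q [-0.4   0.75 -0.21  1.97  0.34  0.45 -1.57]
```

Call:
carry_out:
  slide:
    - [0,-1,20]
    - [0,0,25]
    - [0,0,20]
    - [0,0,12]
    - [0,0,6]
    - [0,0,3]
    - [0,0,0]
    - [0,0,0]
  turn:
    - [0,0,0]
    - [0,0,0]
    - [0,0,0]
    - [0,0,0]
    - [0,0,0]
    - [0,0,0]
    - [0,0,0]
    - [0,0,0]
  claw: [-1,-1,-1,-1,-1,-1,-1,-1]

```text
t: 15.35
position: [0.4747, 0.2248, 0.0317]
tcp_rot: [-2.947, 1.085, -0.001]
ft_force: [-0.5, 0.0, -0.3]
grip_width: 0.998
```

```bash
python3 plan.py 474 225 23.5 -40.4
```

```text
t 15.35 pos [474.7 224.8  31.7] turn [-0.001 -0.001 -0.   ] slide before turn [-0.7  0.3  8.2] slide after turn [-0.7  0.3  8.2] F [-0.5  0.  -0.3] grip 0.998 q [-0.46  0.91 -0.12  2.    0.39  0.26 -1.62]
```

Call:
carry_out:
  slide:
    - [0,0,4]
    - [0,0,3]
    - [0,0,0.8]
    - [0,0,0]
    - [0,0,0]
    - [0,0,0]
  turn:
    - [0,0,0]
    - [0,0,0]
    - [0,0,0]
    - [0,0,0]
    - [0,0,0]
    - [0,0,0]
  claw: [-1,-1,-1,-1,-1,-1]

```text
t: 15.95
position: [0.4743, 0.2247, 0.0232]
tcp_rot: [-2.948, 1.085, -0.0]
ft_force: [0.5, 0.3, -0.2]
grip_width: 0.996
```

Call:
carry_out:
  slide:
    - [0,0,0]
    - [0,0,0]
    - [0,0,0]
    - [0,0,0]
    - [0,0,0]
    - [0,0,0]
    - [0,0,0]
    - [0,0,0]
  turn:
    - [0,0,0]
    - [0,0,0]
    - [0,0,0]
    - [0,0,0]
    - [0,0,0]
    - [0,0,0]
    - [0,0,0]
    - [0,0,0]
  claw: [1,1,1,1,1,1,1,1]

```text
t: 16.75
position: [0.4742, 0.2247, 0.0232]
tcp_rot: [2.948, -1.084, 0.0]
ft_force: [-0.1, 0.2, 0.7]
grip_width: 0.72
```

Call:
carry_out:
  slide:
    - [0,0,-10]
    - [0,0,-20]
    - [0,0,-20]
    - [0,0,-25]
    - [0,0,-25]
    - [0,0,-25]
    - [0,0,0]
    - [0,0,0]
  turn:
    - [0,0,0]
    - [0,0,0]
    - [0,0,0]
    - [0,0,0]
    - [0,0,0]
    - [0,0,0]
    - [0,0,0]
    - [0,0,0]
  claw: [1,1,1,1,1,1,1,1]

```text
t: 17.55
position: [0.4742, 0.2243, 0.1483]
tcp_rot: [-2.948, 1.085, -0.001]
ft_force: [0.0, 0.1, -2.8]
grip_width: 0.718
```

```bash
python3 plan.py 609.3 17.5 150 -49.2;python3 -c "
from h import *
for n in('side','top'):
  p,_=grab_frame(n);cv2.imwrite(f'pics/{n}_g6.png',p[:,:,::-1])"
```

```text
t 17.55 pos [474.2 224.3 148.3] turn [-0.    -0.     0.153] slide before turn [237.   69.9  -1.7] slide after turn [244.9  32.8  -1.7] F [ 0.   0.1 -2.8] grip 0.718 q [-0.38  0.7  -0.25  1.95  0.32  0.52 -1.55]
```

View pics/side_g6.png

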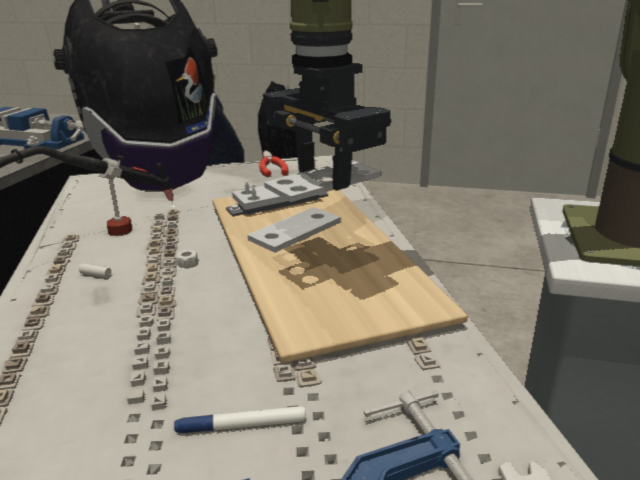

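Call:
carry_out:
  slide:
    - [15,4,0]
    - [28,8,0]
    - [30,9,0]
    - [30,9,0]
    - [30,9,0]
    - [30,9,0]
    - [30,9,0]
    - [29,8,0]
    - [15,5,0]
    - [0,0,0]
    - [0,0,0]
    - [0,0,0]
  turn:
    - [0,0,0]
    - [0,0,0]
    - [0,0,0]
    - [0,0,0]
    - [0,0,0]
    - [0,0,0]
    - [0,0,0]
    - [0,0,0]
    - [0,0,0.05]
    - [0,0,0.05]
    - [0,0,0.053]
    - [0,0,0]
  claw: [1,1,1,1,1,1,1,1,1,1,1,1]

```text
t: 18.85
position: [0.6084, 0.0186, 0.1471]
tcp_rot: [2.856, -1.307, -0.004]
ft_force: [-0.4, -0.2, -3.3]
grip_width: 0.719
```

Call:
carry_out:
  slide:
    - [0,0,15]
    - [0,0,20]
    - [0,0,15]
    - [0,0,8]
    - [0,0,0]
    - [0,0,0]
  turn:
    - [0,0,0]
    - [0,0,0]
    - [0,0,0]
    - [0,0,0]
    - [0,0,0]
    - [0,0,0]
  claw: [1,1,1,1,1,1]

```text
t: 19.45
position: [0.6097, 0.018, 0.0904]
tcp_rot: [-2.857, 1.306, -0.001]
ft_force: [-0.1, -0.6, -2.3]
grip_width: 0.72
```

```bash
python3 plan.py 609.3 17.8 49.3 -49.2;python3 -c "
from h import *
for n in('side','top'):
  p,_=grab_frame(n);p=p[140:260,220:380] if n=='side' else p[120:240,340:500]
  cv2.imwrite(f'pics/{n}_g7.png',cv2.resize(p[:,:,::-1],None,fx=4,fy=4,interpolation=2))"
```

```text
t 19.45 pos [609.7  18.   90.4] turn [-0.    -0.     0.001] slide before turn [-0.1  0.4 41.1] slide after turn [-0.1  0.4 41.1] F [-0.1 -0.6 -2.3] grip 0.72 q [ 0.03  0.87 -0.25  1.72  0.34  0.59 -1.27]
```

View pics/side_g7.png

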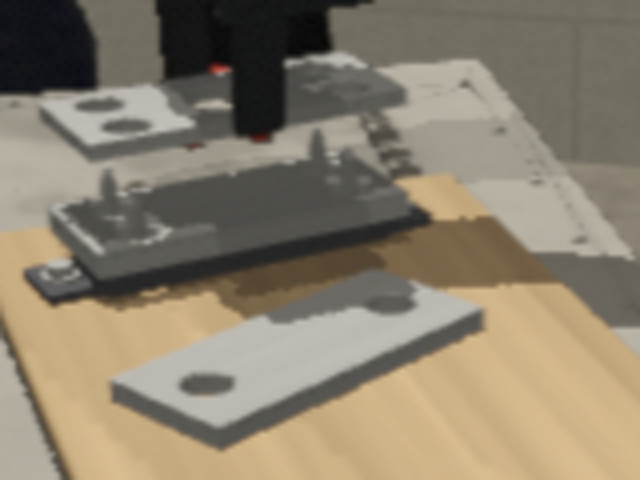

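View pics/top_g7.png

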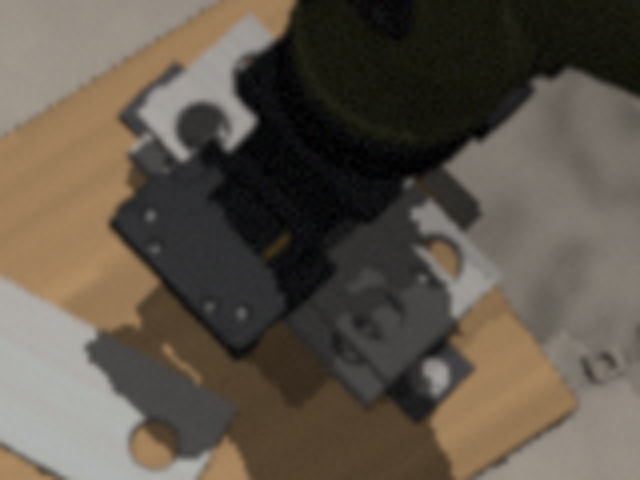

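Call:
carry_out:
  slide:
    - [0,0,8]
    - [0,0,8]
    - [0,0,8]
    - [0,0,6]
    - [0,0,4]
    - [0,0,2]
    - [0,0,0]
    - [0,0,0]
    - [0,0,0]
  turn:
    - [0,0,0]
    - [0,0,0]
    - [0,0,0]
    - [0,0,0]
    - [0,0,0]
    - [0,0,0]
    - [0,0,0]
    - [0,0,0]
    - [0,0,0]
  claw: [1,1,1,1,1,1,1,1,1]

```text
t: 20.45
position: [0.6097, 0.0178, 0.0545]
tcp_rot: [-2.857, 1.307, -0.001]
ft_force: [0.3, 0.7, -3.4]
grip_width: 0.716
```

Call:
carry_out:
  slide:
    - [0,0,2]
    - [0,0,0]
    - [0,0,0]
  turn:
    - [0,0,0]
    - [0,0,0]
    - [0,0,0]
  claw: [1,1,1]

```text
t: 20.75
position: [0.6094, 0.0178, 0.0522]
tcp_rot: [2.857, -1.307, -0.0]
ft_force: [-0.6, 0.5, -3.0]
grip_width: 0.719
```

Call:
carry_out:
  slide:
    - [0,0,1.5]
    - [0,0,0.5]
    - [0,0,0]
    - [0,0,0]
  turn:
    - [0,0,0]
    - [0,0,0]
    - [0,0,0]
    - [0,0,0]
  claw: [1,1,1,1]

```text
t: 21.15
position: [0.6094, 0.0178, 0.0502]
tcp_rot: [2.857, -1.307, 0.0]
ft_force: [-0.6, -0.5, -2.4]
grip_width: 0.718
```

Call:
carry_out:
  slide:
    - [0,0,0.7]
    - [0,0,0]
    - [0,0,0]
  turn:
    - [0,0,0]
    - [0,0,0]
    - [0,0,0]
  claw: [1,1,1]

```text
t: 21.45
position: [0.6094, 0.0177, 0.0495]
tcp_rot: [2.857, -1.307, 0.0]
ft_force: [-1.1, -0.5, -1.8]
grip_width: 0.718
```

Call:
carry_out:
  slide:
    - [0,0,0.5]
    - [0,0,0]
    - [0,0,0]
  turn:
    - [0,0,0]
    - [0,0,0]
    - [0,0,0]
  claw: [1,1,1]

```text
t: 21.75
position: [0.6095, 0.0177, 0.0493]
tcp_rot: [2.857, -1.307, 0.0]
ft_force: [-0.5, 0.2, 1.3]
grip_width: 0.721
```

Contact at the expected height. Release and retreat.

Call:
carry_out:
  slide:
    - [0,0,0]
    - [0,0,0]
    - [0,0,0]
    - [0,0,0]
    - [0,0,-5]
    - [0,0,-15]
    - [0,0,-30]
    - [0,0,-30]
    - [0,0,-30]
    - [0,0,-30]
  turn:
    - [0,0,0]
    - [0,0,0]
    - [0,0,0]
    - [0,0,0]
    - [0,0,0]
    - [0,0,0]
    - [0,0,0]
    - [0,0,0]
    - [0,0,0]
    - [0,0,0]
  claw: [-1,-1,-1,-1,-1,-1,-1,-1,-1,-1]

```text
t: 22.75
position: [0.6094, 0.0178, 0.1916]
tcp_rot: [-2.856, 1.306, -0.002]
ft_force: [-0.2, 0.0, -0.2]
grip_width: 0.996
```

Call:
carry_out:
  slide:
    - [-30,-5,0]
    - [-30,-5,0]
    - [-30,-5,0]
    - [-30,-5,0]
    - [-30,-5,0]
    - [-30,-5,0]
    - [-30,-5,0]
    - [-30,-5,0]
    - [0,0,0]
    - [0,0,0]
  turn:
    - [0,0,0]
    - [0,0,0]
    - [0,0,0]
    - [0,0,0]
    - [0,0,0]
    - [0,0,0]
    - [0,0,0]
    - [0,0,0]
    - [0,0,0]
    - [0,0,0]
  claw: [-1,-1,-1,-1,-1,-1,-1,-1,-1,-1]

```text
t: 23.75
position: [0.4828, 0.2259, 0.19]
tcp_rot: [-2.857, 1.304, -0.002]
ft_force: [-0.4, -0.6, -0.5]
grip_width: 1.001
```

```bash
python3 -c "
from h import *
s=observe();print(s['t'],s['ft_force'])
o=np.array([609.5,18,21.5])/1e3;R=Ro.from_euler('z',40.8,degrees=True).as_matrix()
for n in('side','top'):
  p,d=grab_frame(n);q=p[140:260,220:380] if n=='side' else p[120:240,340:500]
  cv2.imwrite(f'pics/{n}_g8.png',cv2.resize(q[:,:,::-1],None,fx=4,fy=4,interpolation=2))
  for x,y in((68,0),(-68,0),(30,0),(-30,0),(30,25),(-30,-25),(30,-25),(-30,25)):
    u,v=proj(n,[o+R@(np.array([x,y,34])/1e3)])[0].round().astype(int);print(n,x,y,(world(n,[u,v],d[v,u])[0]*1000).round(1))
"
```

```text
23.75 [-0.39023566 -0.5807645  -0.45690425]
side 68 0 [661.6  60.   54.1]
side -68 0 [559.8 -32.   54.2]
side 30 0 [632.3  37.2  55.1]
side -30 0 [5.853e+02 4.000e-01 5.630e+01]
side 30 25 [616.6  56.3  56. ]
side -30 -25 [603.4 -22.1  54.8]
side 30 -25 [648.   19.   54.9]
side -30 25 [571.7  16.   55.3]
top 68 0 [660.2  61.7  55.4]
top -68 0 [411.5 117.6 747.7]
top 30 0 [633.   37.1  55.7]
top -30 0 [422.7 120.7 731.4]
top 30 25 [615.1  56.8  58.1]
top -30 -25 [603.9 -21.5  54.6]
top 30 -25 [649.1  19.   53.7]
top -30 25 [416.4 127.2 738.6]
```

View pics/side_g8.png

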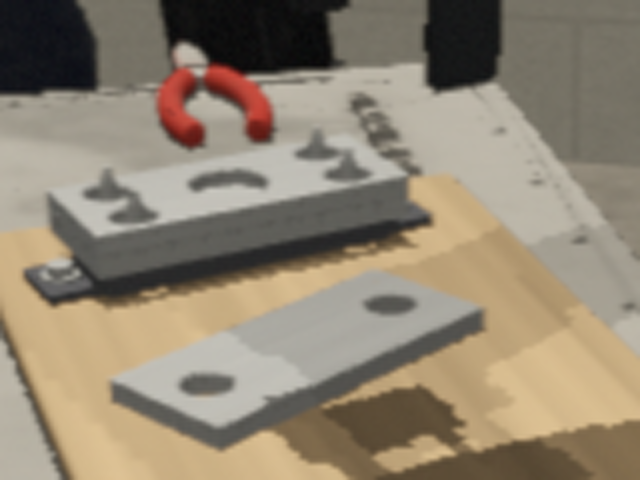

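View pics/top_g8.png

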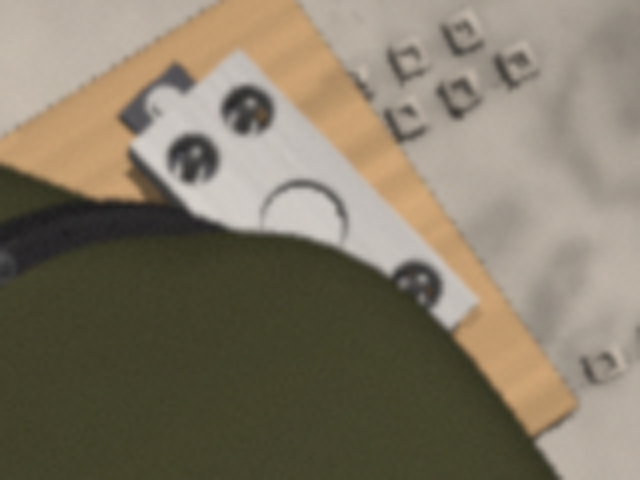

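The stack is flat, with its top at about 55.5 mm as expected and all four studs poking through the cover. The two-hole plate hasn't moved.

```bash
python3 -c "
from bench import *
print(job_done())"
```

```text
the job is handed in; nothing more can be done
None
```

The stack is assembled and handed in at about 24 s. I lowered the spacer over all four studs onto the base, then laid the cover on top of it.

**Seating heights:** The wrist force showed contact for both plates within about 0.2 mm of the expected tool height. The highest force I read was about 6 N.

**Final camera check:**
- The side view shows all four studs through the cover, and the top view shows three of them; the arm hid the fourth.
- The cover's top measured 54–56 mm, against 55.5 mm expected. One depth reading gave 58 mm, and the arm blocked three of the top-camera points.
- The two-hole plate was where it started, judged by eye from the pictures, and the gripper was clear of everything.

No check failed.

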